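Load the specimen caddy into the reader and switch it on with the key

ROBOT

A 6-joint arm with a two-finger parallel gripper is mounted at the origin on the work surface. World frame = base frame: x ahead of the robot, y to its left, z up, the work surface at z = 0. Lengths are in m, angles in rad, forces in N, time in s.
With the tool pointing down it reaches from about 0.3 to 0.875 m from the base axis. Payload 6.4 kg.
Tool frame: the origin (TCP) lies at the very end of the fingers, on their centre line; the grasp point (between the pads) lies 19 mm behind it; z points along the fingers, y is the line along which they close (so a half turn about z gives the same grasp; the last joint's range is limited). The gripper opens to 88 mm and grips with 3 to 60 N. Pads are 18 mm wide; open, the fingers measure 123 mm over their backs; the gripper's body (75 mm by 187 mm) begins 45 mm behind the grasp point.
Start: joints at [-1.443, 0.181, 1.607, -0, 1.354, -0.206], TCP at [0.188, -0.543, 0.239] pointing down, gripper open.
Joint ranges: [-2.99, 2.99], [-0.89, 2.07], [0.3, 2.58], [-1.14, 4.28], [0, 2.63], [-3.12, 3.12]. Speed limits (rad/s): [2.57, 2.57, 3.01, 3.14, 3.14, 3.14].

INTERFACE

Orientations are given as [roll, pitch, yaw] about the fixed x, y, z axes, in that order (R = Rz(yaw) Ry(pitch) Rx(roll)).
In Python, from bench import status, imaging, order gives the robot as it stands.
- The arm moves only by the tool arm_command, never from a script. Its argument "deltas" is a list that holds one entry, the list of rows, each a list of 7 numbers: the shift along the tool's x, y, z as a fraction of full scale, then the turn, a rotation vector about the tool's x, y, z as a fraction of full scale, then the gripper command: -1 is fully open, 1 is shut, values between are in proportion. A call has 1 to 8 rows; each row shifts and turns the commanded pose from where the row before left it, along the tool's axes as they then stand; what a row does not reach is not made up. Full scale, the value 1, is 150 mm for a shift and pi/2 rad for a turn. A row lasts 1/10 s, in which the tool goes at most 50 mm and 8.59 degrees, less where a joint would pass 70% of its speed; a pose out of reach is approached as far as the arm can. A call with a number of a shift or a turn outside -1 to 1 is refused whole. A call with a gripper value outside its range is refused whole. The fingers move at their own pace and stop on an object; the grip force is fixed at half the most. Time passes only in rows, so rows that do not move let the fingers close. It gives the time, the measured TCP pose, the force, the opening and the grip force at its end, in the units of the state.
- status.state(): the state, without advancing time (a new reading comes with each control period).
- imaging.grab_frame(name): name is "side" or "top"; returns (picture, depth): 400x640x3 uint8, red, green, blue; 400x640 float32, m along the optical axis (not along the pixel's ray), 0 where there is no reading.
- imaging.calibration(name): a dict with "fovy" (degrees; the focal length in pixels is half the picture's height over the tangent of half this angle, whatever the lens; pixels are square), "cx", "cy" (the principal point, pixels), "dist_coeffs" ([k1, k2, p1, p2, k3] as OpenCV has them; the pictures are not rectified), "R" (3x3) and "t" (3): a world point X has camera coordinates R X + t. Camera axes: x right, y down, z forward; pixel columns grow to the right and rows downward; lengths in m; the calibration is good to about 2 mm. A picture is of the moment at which its call begins. calibration takes no time and is no camera call.
- order.sign_off(): hands the job in; it is judged then, once.
The state is a dict: "time_s": time; "qpos": joint angles; "qd": joint speeds; "tau": joint torques, N m; "tcp_pos": TCP position; "tool_rot": TCP orientation; "force": force on the tool from outside, world axes, zero at the start; "ft_torque": the same for the moment, N m; "grip_width": finger opening in m; "gripper_force": force on a finger pad.
Only numpy, scipy, OpenCV 4.12 (cv2) and the standard library are available. Lean on these libraries where they do the work, as an engineer would, in place of code of your own. Each camera call takes 0.05 s, during which the arm holds its last target. There are 200 camera calls.

TASK

Carry the specimen caddy by its handle, level so that no pot tips over, and set it down gently on the reader's loading deck, flat inside the kerb, and let go of it. Then take the key from its stand, push it fully into the reader's key switch and turn it clockwise to the stop; leave the key in the switch. Leave everything else on the counter where it is.

Things in the scene. Friction and masses are not known exactly. Their poses are not given: they have to be found in the camera images.
- caddy: Specimen caddy: a bare aluminium tray 120 (its x) x 160 (its y), with a 16 mm high rim, floor and rim 5 thick, and a carrying arch: two end posts and a straight flat-sided handle bar along its y, 12 wide (x), 14 high, centred 125 above the underside. Origin: centre of the underside, z up. Empty 0.35 kg; with the three pots about 0.5 kg, balanced under the handle. The same either way round.
- caddy_handle (a point): Centre of the caddy's handle bar, 125 above the caddy's underside; axes as the caddy's. 138 mm of the bar is free between the posts.
- pot_a: One of the three clear specimen pots with white caps standing loose in the caddy: diameter 34, 55 tall, about 50 g. Origin: centre of its underside.
- pot_b: One of the three clear specimen pots with white caps standing loose in the caddy: diameter 34, 55 tall, about 50 g. Origin: centre of its underside.
- pot_c: One of the three clear specimen pots with white caps standing loose in the caddy: diameter 34, 55 tall, about 50 g. Origin: centre of its underside.
- reader: White benchtop reader, fixed to the counter. Origin: on the counter under the centre of its loading deck; its -x side is the open front, z up. Behind the deck (x from 80 to 180, y from -190 to 110) is a housing 100 tall; the key-switch turret stands beside the deck at x -20, y -155: a white box 70 x 64, 58 tall, with the steel switch on it.
- deck (a point): Centre of the reader's loading deck, at the height of its grey floor (20 above the counter); axes as the reader's. The floor is 140 (x) x 180 (y), with a kerb 10 high and 10 thick on all four sides, so the caddy fits with 10 mm to spare on each side when its handle runs along the deck's y (either way round).
- key_slot (a point): Middle of the slot's mouth on the top face of the round steel key switch (diameter 44, top 85 above the counter). Its x runs along the slot and turns with the switch. The slot is 17 x 8 mm, 25 deep, with a 2 mm lead-in.
- rotor (a joint): Angle of the key switch in rad: 0 is off (slot along the reader's y); it grows as the switch is turned clockwise seen from above, to a stop at 1.05. It starts between 0 and 0.15, stays where it is left, and needs about 0.05 N m. The key has about 0.22 rad of play in the slot before it carries the switch along.
- key: The reader's key, standing upright, loose, in its stand. Origin: middle of the lower end of the blade, z up. Steel blade 14 (its x) x 5 (y), 22 long; above it, from 22 to 26, a flange 34 x 18 that comes to rest on the switch's top when the key is fully in; above that, from 26 to 62, a black grip 28 (x) x 10 (y). 62 long in all, 40 g. Works either way round.
- key_grip (a point): Point inside the key's black grip to take hold of, 50 above the blade's lower end; axes as the key's.
- key_stand: Grey block fixed to the counter, 60 (its x) x 40 (y) x 50 tall, with a loose slot 19 x 10, 30 deep in its top that holds the key; origin centre of the underside. The key's flange rests on its top.
- spare_pot: Bystander, loose, to be left alone: a fourth pot just like those in the caddy, standing by itself on the counter (diameter 34, 55 tall). Origin: centre of its underside.
- kit_box: Bystander, loose, to be left alone: cardboard test-kit box, 70 x 110 x 75, standing near the robot. Origin: centre of its underside.
- meter: Bystander, loose, to be left alone: flat black glucose meter, 50 x 85 x 18, lying near the robot. Origin: centre of its underside.
- cassette: Bystander, loose, to be left alone: small flat white test cassette, 22 x 70 x 6, lying near the robot. Origin: centre of its underside.
- swab_tray: Bystander, loose, to be left alone: empty open white plastic tray without a handle, 90 x 140 x 28. Origin: centre of its underside.
- gel_bottle: Bystander, loose, to be left alone: gel bottle, diameter 60, 170 tall. Origin: centre of its underside.
- cup: Bystander, loose, to be left alone: white plastic cup, rim diameter 60, 80 tall. Origin: centre of its underside.
Not all that is in view belongs to the job. Of the things like the caddy, leave any that is pink; of the rest the larger one is meant.

How it is judged:
By the outcome, as a careful person would: the job done as asked, in the order asked, and still so for the second after the job is handed in, with the robot touching nothing.
It also fails if it takes over 72 s, if anything falls off the work surface, if the arm or the gripper's body presses on something with over 40 N, if the wrist force passes 120 N, or if a joint passes its speed limit or range.

## Working session

There is one attempt and no reset: what is moved stays moved. The work goes in short steps, Python scripts to look and compute and a tool call to move; the robot and the scene stay as the last step left them, time stands still between calls to the robot, and variables do not carry over. Pictures are saved under pics/ and viewed, at most 10 in all, crops included, and the job is handed in when it is done.

Besides the shell and the picture viewer there is one more tool, called after "Emit:" as name(argument=value, ...), one argument or row to a line, values as JSON. arm_command: Moves the arm, as the interface text tells. Shift numbers are shares of 150 mm and turn numbers shares of pi/2 rad, none past 1 either way. Its arguments: {"type":"object","properties":{"deltas":{"type":"array","items":{"type":"array","items":{"type":"array","items":{"type":"number","minimum":-1,"maximum":1}}}}},"required":["deltas"]}

```bash
mkdir -p pics; cat > h.py <<'E'
import numpy as np, cv2
from bench import status, imaging, order
def cam(n):
    c=imaging.calibration(n); f=200/np.tan(np.radians(c["fovy"])/2)
    K=np.array([[f,0,c["cx"]],[0,f,c["cy"]],[0,0,1]]); return K,np.array(c["dist_coeffs"]),np.array(c["R"]),np.array(c["t"])
def rays(n,uv):
    K,d,R,t=cam(n); p=cv2.undistortPoints(np.array(uv,float).reshape(-1,1,2),K,d).reshape(-1,2)
    v=np.c_[p,np.ones(len(p))]; return -R.T@t, v@R, v
def onplane(n,uv,z):
    o,d,_=rays(n,uv); return o+d*((z-o[2])/d[:,2])[:,None]
def cloud(n,depth):
    vv,uu=np.mgrid[0:400,0:640]; o,d,_=rays(n,np.c_[uu.ravel(),vv.ravel()])
    P=o+d*depth.ravel()[:,None]; P[depth.ravel()==0]=np.nan; return P.reshape(400,640,3)
def proj(n,X):
    K,d,R,t=cam(n); return cv2.projectPoints(np.array(X,float).reshape(-1,1,3),cv2.Rodrigues(R)[0],t,K,d)[0].reshape(-1,2)
def grab(n,name):
    im,dp=imaging.grab_frame(n); cv2.imwrite(f"pics/{name}.png",im[:,:,::-1]); np.savez(f"{name}.npz",im=im,dp=dp); return im,dp
E
python3 - <<'E'
from h import *
for n in("top","side"):
    grab(n,n+"0"); K,d,R,t=cam(n); print(n,K[0,0],d,-R.T@t,R[2])
print(status.state())
E
```

```text
top 434.28968687836266 [-0.10891877  0.          0.          0.          0.        ] [0.349692   0.00744924 1.41829781] [ 0.13100417 -0.00979701 -0.99133341]
side 384.8202522641739 [-0.08052885  0.          0.          0.          0.        ] [0.13726222 0.77143492 0.76677479] [ 0.377001   -0.69019724 -0.61765525]
{'time_s': 0.1, 'qpos': array([-1.44331547e+00,  1.81486387e-01,  1.60783333e+00, -1.47330265e-05,
        1.35378985e+00, -2.06325772e-01]), 'qd': array([-0.00106157, -0.00340141, -0.00143968,  0.0005504 , -0.00050153,
        0.00059396]), 'tau': array([ 3.03640090e-04, -4.34822631e+01, -3.42693865e+01,  7.04558194e-02,
        3.39648512e-02, -3.56091459e-05]), 'tcp_pos': array([ 0.18833424, -0.54280877,  0.23792527]), 'tool_rot': array([-3.14010497e+00, -2.96684368e-04,  3.33809589e-01]), 'force': array([-0.13901259, -0.6033706 , -0.31167745]), 'ft_torque': array([0.01863039, 0.04992043, 0.03311536]), 'gripper_force': 0.0, 'grip_width': 0.08779108206658454}
```

View pics/top0.png

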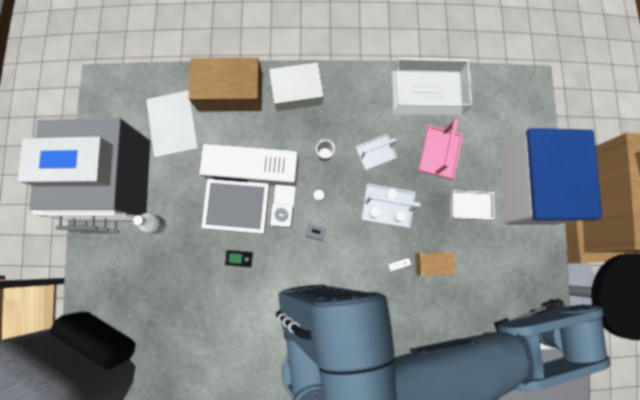

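View pics/side0.png

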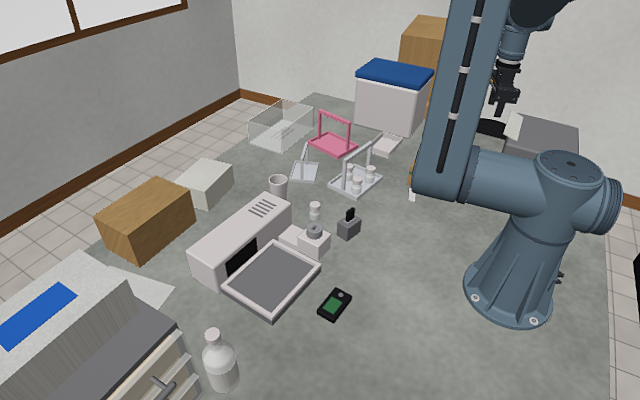

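Top view: the three caddy-like things are the aluminium one with three pots at (390,205), a smaller aluminium one at (376,152) and the pink one at (441,150). Pink is excluded, and of the other two (390,205) is the larger and holds the pots. The reader's deck is at (235,206), the turret at (283,205), the key stand at (316,232) and the spare pot at (319,195). I'll confirm the caddy with a crop while measuring.

```bash
python3 - <<'E'
from h import *
for n in("top","side"):
    a=np.load(n+"0.npz"); P=cloud(n,a["dp"]); x,y,z=P[...,0],P[...,1],P[...,2]
    print(n,"counter z",np.nanmedian(z[(abs(z)<.03)]))
    def box(x0,x1,y0,y1,z0,z1):
        m=(x>x0)&(x<x1)&(y>y0)&(y<y1)&(z>z0)&(z<z1); return m
    def rep(lab,m):
        if m.sum()<4: print(lab,m.sum()); return
        q=P[m]; r=cv2.minAreaRect((q[:,:2]*1000).astype(np.float32)); uv=np.argwhere(m)[:,::-1]
        print(lab,m.sum(),"mean",q.mean(0).round(4),"zmed",np.median(q[:,2]).round(4),"rect",np.round(r[0],1),np.round(r[1],1),round(r[2],1),"uv",uv.min(0),uv.max(0))
    if n=="top":
        for u,v in[(390,205),(376,152),(235,206),(283,205),(316,232),(319,195),(405,203),(441,150)]: print((u,v),P[v,u].round(3))
    np.save(n+"P.npy",P)
    c=onplane("top",[(395,203)],.13)[0]
    rep("handle",box(c[0]-.12,c[0]+.12,c[1]-.13,c[1]+.13,.105,.15))
    c=onplane("top",[(235,206)],.02)[0]; print(c)
    rep("deck",box(c[0]-.12,c[0]+.1,c[1]-.12,c[1]+.12,.012,.026))
    c=onplane("top",[(282,212)],.085)[0]
    rep("switch",box(c[0]-.05,c[0]+.05,c[1]-.05,c[1]+.05,.075,.095))
    c=onplane("top",[(316,232)],.05)[0]
    rep("stand",box(c[0]-.06,c[0]+.06,c[1]-.06,c[1]+.06,.042,.056)); rep("keygrip",box(c[0]-.06,c[0]+.06,c[1]-.06,c[1]+.06,.065,.11))
im=cv2.imread("pics/top0.png"); a=cv2.resize(im[120:250,190:450],None,fx=3,fy=3,interpolation=cv2.INTER_CUBIC); cv2.imwrite("pics/c1.png",a)
E
```

```text
top counter z 0.0009181039391861212
(390, 205) [ 0.536 -0.239  0.006]
(376, 152) [ 0.714 -0.196  0.008]
(235, 206) [0.531 0.268 0.022]
(283, 205) [0.529 0.109 0.059]
(316, 232) [0.441 0.005 0.091]
(319, 195) [ 0.56  -0.005  0.061]
(405, 203) [ 0.525 -0.262  0.134]
(441, 150) [ 0.723 -0.418  0.007]
handle 241 mean [ 0.5337 -0.2301  0.1308] zmed 0.1318 rect [ 534.3 -230.7] [151.8  12.8] 80.3 uv [369 194] [419 207]
[0.53078165 0.2682286  0.02      ]
deck 2335 mean [0.5325 0.2669 0.0204] zmed 0.0205 rect [532.2 265.7] [215.  161.1] 85.3 uv [204 179] [271 232]
switch 148 mean [0.4989 0.1137 0.0855] zmed 0.0853 rect [498.8 114.4] [40.3 41.3] 88.5 uv [274 207] [287 220]
stand 196 mean [0.4457 0.0059 0.0505] zmed 0.0509 rect [446.3   5.7] [59.9 40.2] 74.5 uv [305 223] [326 240]
keygrip 35 mean [0.4455 0.0052 0.089 ] zmed 0.0904 rect [445.8   5.3] [26.9  9.9] 73.9 uv [312 228] [320 233]
side counter z -0.000542594272629815
handle 215 mean [ 0.5308 -0.2229  0.1265] zmed 0.1294 rect [ 532.1 -230.3] [158.1  15.5] 80.4 uv [343 140] [372 166]
[0.53078165 0.2682286  0.02      ]
deck 3476 mean [0.5295 0.2715 0.0189] zmed 0.0188 rect [534.6 260. ] [232.8 172.9] 85.3 uv [214 238] [321 321]
switch 174 mean [0.4953 0.1168 0.0826] zmed 0.0833 rect [496.1 114.6] [40.5 43.1] 35.5 uv [307 222] [322 235]
stand 190 mean [0.4402 0.014  0.049 ] zmed 0.0492 rect [443.9   6.5] [65.  42.9] 75.0 uv [338 215] [361 230]
keygrip 79 mean [0.4426 0.009  0.0807] zmed 0.0821 rect [443.6   6.3] [28.5 11.6] 70.5 uv [346 207] [355 218]
```

View pics/c1.png

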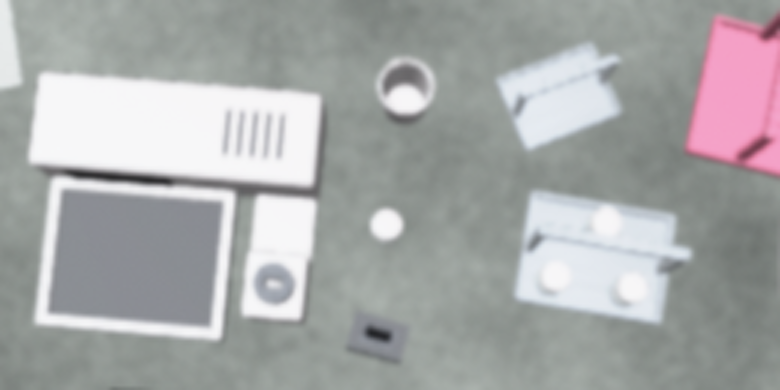

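The crop shows the aluminium caddy holding its three pots (crop 600,255). The small one at (560,95) is empty and the pink one is at (735,95), so the target is confirmed. Next I'll refine the angles and the slot.

```bash
python3 - <<'E'
from h import *
for n in("top","side"):
    im=np.load(n+"0.npz")["im"].astype(int); P=np.load(n+"P.npy")
    x,y,z=P[...,0],P[...,1],P[...,2]; g=im.mean(2)
    # deck floor: grey, dark
    m=(abs(x-.532)<.12)&(abs(y-.267)<.12)&(z>.008)&(z<.032)&(g<170)
    m=cv2.morphologyEx(m.astype(np.uint8),cv2.MORPH_OPEN,np.ones((3,3)))
    c=max(cv2.findContours(m,0,1)[0],key=cv2.contourArea).reshape(-1,2)
    r=cv2.minAreaRect((onplane(n,c,.02)[:,:2]*1000).astype(np.float32)); print(n,"deck",np.round(r[0]+r[1],1),round(r[2],2))
    # handle line
    m=(abs(x-.533)<.05)&(abs(y+.23)<.09)&(z>.12)&(z<.14)
    uv=np.argwhere(m)[:,::-1]; q=onplane(n,uv,.13 if n=="top" else .127)[:,:2]
    vx,vy,a,b=cv2.fitLine((q*1000).astype(np.float32),cv2.DIST_HUBER,0,.01,.01).ravel(); print("handle",q.mean(0),(q[:,1].min()+q[:,1].max())/2,"yrange",q[:,1].min(),q[:,1].max(),np.degrees(np.arctan2(vy,vx)),a,b)
    # tray
    m=(abs(x-.533)<.12)&(abs(y+.23)<.12)&(z>.01)&(z<.022)
    q=P[m][:,:2]; r=cv2.minAreaRect((q*1000).astype(np.float32)); print("tray",m.sum(),np.round(r[0]+r[1],1),round(r[2],2))
    # switch
    m=(abs(x-.498)<.03)&(abs(y-.114)<.03)&(z>.078)&(z<.092)
    uv=np.argwhere(m)[:,::-1]; q=onplane(n,uv,.085); print("switch",(q.min(0)+q.max(0))/2,np.ptp(q,axis=0),q.mean(0))
    if n=="top":
        u0,v0=uv.min(0);u1,v1=uv.max(0); print(u0,v0); print(g[v0-1:v1+2,u0-1:u1+2].astype(int))
    m=(abs(x-.445)<.04)&(abs(y-.006)<.04)&(z>.06)&(z<.1)&(g<80) if n=="side" else (abs(x-.445)<.04)&(abs(y-.006)<.04)&(z>.08)&(z<.1)
    uv=np.argwhere(m)[:,::-1]
    if n=="top":
        q=onplane(n,uv,.09)[:,:2]; r=cv2.minAreaRect((q*1000).astype(np.float32)); print("key",q.mean(0),np.round(r[0]+r[1],1),r[2])
E
```

```text
top deck [533.2 269.3 175.1 134.3] 85.13
handle [ 0.53384698 -0.2311502 ] -0.23024695925937044 yrange -0.30598775701347153 -0.15450616150526938 80.20273 533.8239 -231.31425
tray 343 [ 540.  -247.8  175.1  248. ] 13.26
switch [0.49893715 0.11443328 0.085     ] [0.04041236 0.040303   0.        ] [0.49886608 0.11369148 0.085     ]
274 207
[[240 246 247 246 245 243 241 240 240 240 242 243 245 245 245 245]
 [241 246 246 243 239 232 226 223 222 224 230 237 242 245 246 246]
 [242 246 242 232 219 204 194 188 188 191 201 218 233 242 245 246]
 [243 244 234 211 187 178 174 173 172 173 178 190 211 231 241 245]
 [243 240 221 189 172 167 168 169 168 168 168 173 185 207 230 243]
 [242 233 204 176 164 160 160 161 162 161 162 164 170 187 217 237]
 [239 224 190 169 158 153 160 163 161 158 156 160 165 175 198 228]
 [237 216 181 166 155 159 187 197 191 181 170 164 166 170 183 216]
 [237 214 180 166 156 171 208 223 220 211 194 176 168 168 177 210]
 [238 217 183 167 161 172 199 213 214 209 197 180 169 165 175 212]
 [241 226 191 171 166 169 180 187 188 187 183 174 167 161 177 222]
 [243 233 204 177 170 170 172 172 171 172 171 168 163 159 186 231]
 [245 240 220 189 175 171 170 168 166 166 166 162 159 169 209 238]
 [246 244 234 211 188 175 170 167 163 162 160 157 168 200 231 243]
 [247 246 242 233 217 197 183 176 168 165 169 179 204 230 242 245]
 [247 247 246 243 238 230 219 210 201 200 212 225 234 242 245 246]]
key [0.44596767 0.00531643] [445.8   5.3  26.9  10.1] 73.95166778564453
side deck [535.9 263.  176.4 142.3] 85.07
handle [ 0.53162208 -0.22929518] -0.23291701312806773 yrange -0.3176318786978135 -0.14820214755832195 80.909706 531.7744 -228.81174
tray 308 [ 562.5 -243.8  187.3  196.3] 84.42
switch [0.49509835 0.11765892 0.085     ] [4.33811899e-02 4.64111435e-02 2.22044605e-16] [0.49488385 0.11718392 0.085     ]
```

Emit:
arm_command(
  deltas=[
    [[0,0,0,0,0,-0.085,-1],[0,0,0,0,0,-0.085,-1],[0,0,0,0,0,-0.085,-1],[0,0,0,0,0,-0.085,-1],[0,0,0,0,0,-0.085,-1],[0,0,0,0,0,-0.085,-1],[0,0,0,0,0,-0.085,-1],[0,0,0,0,0,-0.085,-1]],
  ],
)

```text
time_s: 0.9
tcp_pos: [0.1884, -0.5429, 0.2382]
tool_rot: [-3.141, -0.001, 1.407]
force: [0.3, 0.5, 0.1]
grip_width: 0.0883
gripper_force: 0.0
```

```bash
cat >> h.py <<'E'
from scipy.spatial.transform import Rotation as Ro
def go(x,y,z,yaw,grasp=0):
    s=status.state(); R=Ro.from_euler("xyz",s["tool_rot"]).as_matrix(); T=Ro.from_euler("xyz",[np.pi,0,yaw]).as_matrix()
    d=R.T@(np.array([x,y,z])-s["tcp_pos"])/.15; w=Ro.from_matrix(R.T@T).as_rotvec()/(np.pi/2)
    print("t",s["time_s"],"tcp",s["tcp_pos"].round(4),"rot",s["tool_rot"].round(4),"F",s["force"].round(2),"grip",round(s["grip_width"],4),s["gripper_force"]); print("shift",d.round(4),"turn",w.round(4))
E
python3 -c "
from h import *; go(.533,-.2305,.18,np.radians(80.3))
im=np.load('top0.npz')['im'].astype(float).mean(2)[213:218,278:286]-165
v,u=np.mgrid[213:218,278:286]; w=im.clip(0)
m=w.sum();uc,vc=(u*w).sum()/m,(v*w).sum()/m; print(uc,vc); C=[[(w*(u-uc)**2).sum()/m,(w*(u-uc)*(v-vc)).sum()/m],[0,(w*(v-vc)**2).sum()/m]]
a=.5*np.arctan2(2*C[0][1],C[0][0]-C[1][1]); p=onplane('top',[(uc,vc),(uc+5*np.cos(a),vc+5*np.sin(a))],.08); print(C,a,p,np.degrees(np.arctan2(*(p[0]-p[1])[[1,0]])))
"
```

```text
t 0.9 tcp [ 0.1884 -0.5429  0.2382] rot [-3.1413e+00 -1.0000e-03  1.4075e+00] F [0.3  0.47 0.11] grip 0.0883 0.0
shift [2.4283 1.9284 0.3897] turn [-0.0002 -0.0006  0.0038]
281.00443262411346 214.65868794326244
[[np.float64(2.545193117800915), np.float64(0.15089234067702842)], [0, np.float64(1.153896150847543)]] 0.10679999656086478 [[0.49584354 0.11323259 0.08      ]
 [0.49417296 0.09780069 0.08      ]] 83.82153114512397
```

Emit:
arm_command(
  deltas=[
    [[0.1,0.08,0,0,0,0,-1],[0.18,0.14,0,0,0,0,-1],[0.18,0.14,0,0,0,0,-1],[0.18,0.14,0,0,0,0,-1],[0.18,0.14,0,0,0,0,-1],[0.18,0.14,0,0,0,0,-1],[0.18,0.14,0,0,0,0,-1],[0.18,0.14,0,0,0,0,-1]],
  ],
)

```text
time_s: 1.7
tcp_pos: [0.3807, -0.3666, 0.2385]
tool_rot: [-3.142, -0.001, 1.399]
force: [0.4, -0.8, 0.4]
grip_width: 0.0883
gripper_force: 0.0
```

Emit:
arm_command(
  deltas=[
    [[0.18,0.14,0,0,0,0,-1],[0.18,0.14,0,0,0,0,-1],[0.18,0.14,0.05,0,0,0,-1],[0.18,0.15,0.05,0,0,0,-1],[0.18,0.15,0.05,0,0,0,-1],[0.1,0.08,0.1,0,0,0,-1],[0.068,0.068,0.1,0,0,0,-1],[0,0,0.04,0,0,0,-1]],
  ],
)

```text
time_s: 2.5
tcp_pos: [0.5349, -0.2299, 0.1783]
tool_rot: [-3.139, -0.002, 1.402]
force: [0.2, 0.8, -0.7]
grip_width: 0.0879
gripper_force: 0.0
```

```bash
python3 -c "
from h import *; go(.533,-.2305,.106,np.radians(80.3))
im,dp=grab('top','top1'); grab('side','side1')
c=cv2.imread('pics/side1.png')[70:240,280:450]; cv2.imwrite('pics/c2.png',cv2.resize(c,None,fx=3,fy=3,interpolation=2))
"
```

```text
t 2.5 tcp [ 0.5349 -0.2299  0.1783] rot [-3.1390e+00 -1.8000e-03  1.4022e+00] F [ 0.18  0.8  -0.69] grip 0.0879 0.0
shift [-0.0069 -0.0106  0.4819] turn [-0.0016 -0.0012  0.0004]
```

View pics/c2.png

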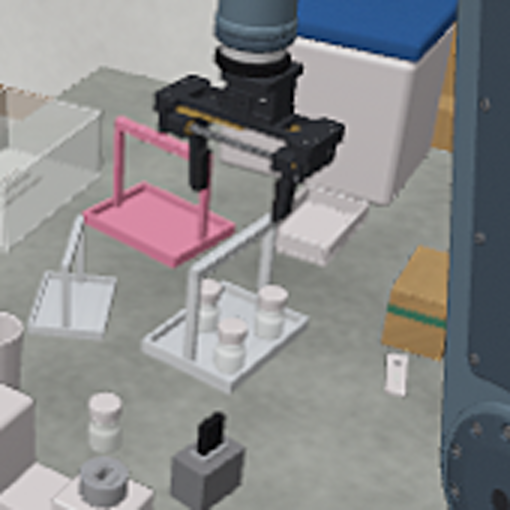

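In this side crop the open fingers, with tips at crop (200,185) and (283,215), straddle the handle bar running from (200,265) to (270,220). The approach is clear, so I'll descend and close.

Emit:
arm_command(
  deltas=[
    [[-0.007,-0.01,0.08,0,0,0,-1],[0,0,0.1,0,0,0,-1],[0,0,0.1,0,0,0,-1],[0,0,0.1,0,0,0,-1],[0,0,0.06,0,0,0,-1],[0,0,0.04,0,0,0,-1],[0,0,0,0,0,0,-1]],
  ],
)

```text
time_s: 3.3
tcp_pos: [0.5326, -0.2333, 0.1071]
tool_rot: [-3.14, -0.001, 1.402]
force: [-0.4, -0.1, -0.3]
grip_width: 0.088
gripper_force: 0.0
```

Emit:
arm_command(
  deltas=[
    [[0,0,0,0,0,0,-0.5],[0,0,0,0,0,0,-0.2],[0,0,0,0,0,0,0.1],[0,0,0,0,0,0,0.4],[0,0,0,0,0,0,0.6],[0,0,0,0,0,0,0.8],[0,0,0,0,0,0,1],[0,0,0,0,0,0,1]],
  ],
)

```text
time_s: 4.1
tcp_pos: [0.533, -0.2336, 0.1082]
tool_rot: [3.142, 0.0, 1.402]
force: [-0.1, -1.0, 0.6]
grip_width: 0.026
gripper_force: 0.0
```

Emit:
arm_command(
  deltas=[
    [[0,0,0,0,0,0,1],[0,0,0,0,0,0,1],[0,0,0,0,0,0,1]],
  ],
)

```text
time_s: 4.4
tcp_pos: [0.5333, -0.2337, 0.1082]
tool_rot: [3.141, 0.0, 1.402]
force: [1.7, -1.0, -1.5]
grip_width: 0.0111
gripper_force: 30.0
```

Emit:
arm_command(
  deltas=[
    [[0,0,-0.02,0,0,0,1],[0,0,-0.04,0,0,0,1],[0,0,-0.06,0,0,0,1],[0,0,-0.08,0,0,0,1],[0,0,-0.1,0,0,0,1],[0,0,-0.1,0,0,0,1],[0,0,-0.1,0,0,0,1],[0,0,-0.1,0,0,0,1]],
  ],
)

```text
time_s: 5.2
tcp_pos: [0.5332, -0.2337, 0.2]
tool_rot: [3.141, 0.0, 1.402]
force: [-1.5, 0.2, -5.2]
grip_width: 0.0114
gripper_force: 30.0
```

Emit:
arm_command(
  deltas=[
    [[0,0,-0.1,0,0,0,1],[0,0,-0.08,0,0,0,1],[0,0,-0.06,0,0,0,1],[0,0,-0.04,0,0,0,1],[0,0,-0.02,0,0,0,1],[0,0,0,0,0,0,1],[0,0,0,0,0,0,1]],
  ],
)

```text
time_s: 5.9
tcp_pos: [0.5327, -0.2334, 0.2425]
tool_rot: [-3.14, -0.001, 1.402]
force: [-0.1, 0.1, -5.1]
grip_width: 0.0114
gripper_force: 30.0
```

```bash
python3 -c "
from h import *; go(.533,.264,.24,np.radians(85.1))
im,dp=grab('side','side2'); grab('top','top2')
c=cv2.imread('pics/side2.png')[20:220,270:470]; cv2.imwrite('pics/c3.png',cv2.resize(c,None,fx=3,fy=3,interpolation=2))
"
```

```text
t 5.9 tcp [ 0.5327 -0.2334  0.2425] rot [-3.1405e+00 -5.0000e-04  1.4019e+00] F [-0.06  0.11 -5.07] grip 0.0114 30.000979229807854
shift [ 3.2694 -0.5557  0.0192] turn [-0.0007 -0.0004 -0.0531]
```

View pics/c3.png

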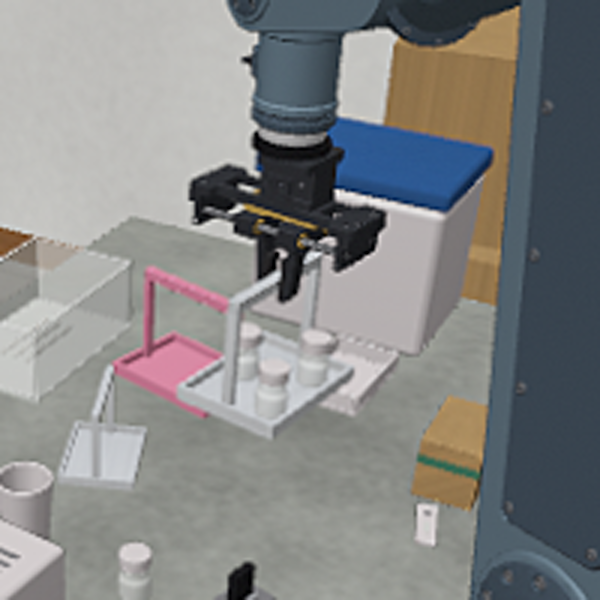

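The caddy hangs level on the fingers at crop (290,275) with all three pots upright, at crop (245,350), (317,357) and (272,390). I'll carry it across, aligning the yaw first.

Emit:
arm_command(
  deltas=[
    [[0,0,0,0,0,-0.007,1],[0,0,0,0,0,-0.013,1],[0,0,0,0,0,-0.013,1],[0,0,0,0,0,-0.013,1],[0,0,0,0,0,-0.007,1],[0.02,-0.002,0,0,0,0,1],[0.04,-0.003,0,0,0,0,1],[0.06,-0.005,0,0,0,0,1]],
  ],
)

```text
time_s: 6.8
tcp_pos: [0.533, -0.2152, 0.2432]
tool_rot: [3.142, -0.0, 1.485]
force: [-0.0, 0.6, -5.5]
grip_width: 0.0114
gripper_force: 30.0
```

Emit:
arm_command(
  deltas=[
    [[0.08,-0.007,0,0,0,0,1],[0.1,-0.009,0,0,0,0,1],[0.12,-0.01,0,0,0,0,1],[0.14,-0.012,0,0,0,0,1],[0.155,-0.013,0,0,0,0,1],[0.155,-0.013,0,0,0,0,1],[0.155,-0.013,0,0,0,0,1],[0.155,-0.013,0,0,0,0,1]],
  ],
)

```text
time_s: 7.6
tcp_pos: [0.5329, -0.0537, 0.2433]
tool_rot: [3.141, -0.0, 1.486]
force: [0.6, 0.2, -5.8]
grip_width: 0.0115
gripper_force: 30.0
```

Emit:
arm_command(
  deltas=[
    [[0.155,-0.013,0,0,0,0,1],[0.155,-0.013,0,0,0,0,1],[0.155,-0.013,0,0,0,0,1],[0.155,-0.013,0,0,0,0,1],[0.155,-0.013,0,0,0,0,1],[0.155,-0.013,0,0,0,0,1],[0.155,-0.013,0,0,0,0,1],[0.155,-0.013,0,0,0,0,1]],
  ],
)

```text
time_s: 8.4
tcp_pos: [0.5327, 0.1329, 0.2433]
tool_rot: [-3.142, -0.0, 1.486]
force: [-1.1, -0.3, -5.2]
grip_width: 0.0114
gripper_force: 30.0
```

Emit:
arm_command(
  deltas=[
    [[0.155,-0.013,0,0,0,0,1],[0.14,-0.012,0,0,0,0,1],[0.12,-0.01,0,0,0,0,1],[0.1,-0.009,0,0,0,0,1],[0.08,-0.007,0,0,0,0,1],[0.06,-0.005,0,0,0,0,1],[0.04,-0.003,0,0,0,0,1],[0.02,-0.002,0,0,0,0,1]],
  ],
)

```text
time_s: 9.2
tcp_pos: [0.5337, 0.2386, 0.2431]
tool_rot: [-3.141, 0.0, 1.485]
force: [0.3, -0.4, -4.9]
grip_width: 0.0115
gripper_force: 30.0
```

```bash
python3 -c "
from h import *; go(.533,.264,.24,np.radians(85.1))
"
```

```text
t 9.2 tcp [0.5337 0.2386 0.2431] rot [-3.1415e+00  1.0000e-04  1.4853e+00] F [ 0.26 -0.4  -4.89] grip 0.0115 30.003117509186268
shift [ 0.1682 -0.0188  0.0209] turn [-0.0001  0.0001  0.    ]
```

Emit:
arm_command(
  deltas=[
    [[0.02,-0.002,0,0,0,0,1],[0.04,-0.004,0,0,0,0,1],[0.048,-0.006,0,0,0,0,1],[0.04,-0.004,0.02,0,0,0,1],[0.02,-0.002,0.04,0,0,0,1],[0,0,0.06,0,0,0,1],[0,0,0.08,0,0,0,1],[0,0,0.08,0,0,0,1]],
  ],
)

```text
time_s: 10.0
tcp_pos: [0.5328, 0.2634, 0.1997]
tool_rot: [-3.141, 0.0, 1.485]
force: [0.5, 0.3, -4.3]
grip_width: 0.0114
gripper_force: 30.0
```

Emit:
arm_command(
  deltas=[
    [[0,0,0.06,0,0,0,1],[0,0,0.04,0,0,0,1],[0,0,0.02,0,0,0,1],[0,0,0,0,0,0,1],[0,0,0,0,0,0,1]],
  ],
)

```text
time_s: 10.5
tcp_pos: [0.5335, 0.2637, 0.1837]
tool_rot: [3.141, -0.0, 1.485]
force: [-0.7, 0.1, -3.9]
grip_width: 0.0114
gripper_force: 30.0
```

```bash
python3 -c "
from h import *; go(.533,.264,.128,np.radians(85.1))
im,dp=grab('side','side3'); t,_=grab('top','top3')
a=cv2.resize(im[170:350,190:370,::-1],(400,400),interpolation=2); b=cv2.resize(t[140:260,180:300,::-1],(400,400),interpolation=2)
cv2.imwrite('pics/c4.png',np.hstack([a,b]))
"
```

```text
t 10.5 tcp [0.5335 0.2637 0.1837] rot [ 3.1408e+00 -3.0000e-04  1.4852e+00] F [-0.68  0.1  -3.92] grip 0.0114 30.00856088474393
shift [ 0.0017 -0.0035  0.3713] turn [ 0.0005 -0.0002 -0.0001]
```

View pics/c4.png

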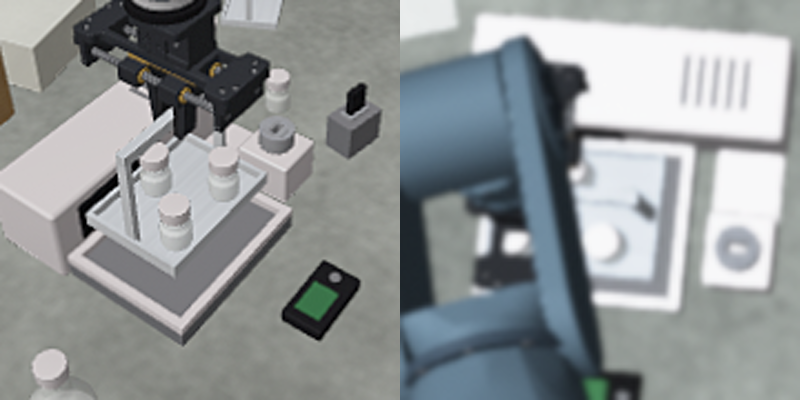

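Left half of the picture: the caddy hangs level above the deck with its three pots upright. Right half: the arm hides part of it from above. I'll check the tray outline against the deck numerically.

```bash
python3 -c "
from h import *
for n in('side','top'):
    P=cloud(n,np.load(n+'3.npz')['dp']); x,y,z=P[...,0],P[...,1],P[...,2]
    for lo,hi in((.076,.086),(.087,.096)):
        m=(abs(x-.533)<.085)&(abs(y-.267)<.11)&(z>lo)&(z<hi)
        m=cv2.morphologyEx(m.astype(np.uint8),cv2.MORPH_OPEN,np.ones((2,2)))>0
        q=P[m]; 
        if len(q)>20: r=cv2.minAreaRect((q[:,:2]*1000).astype(np.float32)); print(n,lo,len(q),np.round(r[0]+r[1],1),round(r[2],1),np.median(q[:,2]),q.min(0).round(3),q.max(0).round(3))
"
```

```text
side 0.076 1383 [504.2 269.3 225.7 124. ] 58.7 nan [nan nan nan] [nan nan nan]
side 0.087 567 [541.2 253.5 223.7 141.5] 85.0 nan [nan nan nan] [nan nan nan]
top 0.076 427 [528.4 223.4  75.3 112.1] 87.4 nan [nan nan nan] [nan nan nan]
top 0.087 127 [540.7 262.4 155.3 142.6] 85.2 nan [nan nan nan] [nan nan nan]
```

```bash
python3 -c "
from h import *
a=np.radians(-4.9); ex=np.array([np.cos(a),np.sin(a)]); ey=np.array([-ex[1],ex[0]])
for n in('side','top'):
    P=cloud(n,np.load(n+'3.npz')['dp']).reshape(-1,3); P=P[~np.isnan(P[:,0])]
    d=P[:,:2]-[.533,.267]; u=d@ex*1000; v=d@ey*1000; z=P[:,2]
    for lo,hi in((.074,.086),(.086,.096)):
        m=(abs(u)<80)&(abs(v)<100)&(z>lo)&(z<hi)
        print(n,lo,m.sum(),'x',np.percentile(u[m],[0,1,5,95,99,100]).round(1),'y',np.percentile(v[m],[0,1,5,95,99,100]).round(1),np.median(z[m]).round(4))
"
```

```text
side 0.074 1524 x [-61.5 -60.6 -59.7  76.   78.5  79.8] y [-83.2 -78.3 -74.5  78.4  85.5  99. ] 0.0797
side 0.086 687 x [-62.1 -60.9 -60.1  78.8  79.5  80. ] y [-83.8 -82.  -78.4  78.9  92.7  99.6] 0.0901
top 0.074 505 x [-58.6 -53.  -49.   56.9  79.7  79.9] y [-93.3 -81.  -74.  -10.   -3.5  74. ] 0.0816
top 0.086 216 x [-58.7 -58.4 -56.7  79.5  79.9  79.9] y [-85.3 -81.6 -81.1  74.6  77.6  78.9] 0.0912
```

The tray is centred to within about 1 mm and the underside is about 55 mm above the deck floor. I'll lower it gently.

Emit:
arm_command(
  deltas=[
    [[0,0,0.02,0,0,0,1],[0,0,0.04,0,0,0,1],[0,0,0.06,0,0,0,1],[0,0,0.06,0,0,0,1],[0,0,0.06,0,0,0,1],[0,0,0.04,0,0,0,1],[0,0,0.03,0,0,0,1],[0,0,0.015,0,0,0,1]],
  ],
)

```text
time_s: 11.4
tcp_pos: [0.5329, 0.2636, 0.1338]
tool_rot: [-3.141, 0.0, 1.485]
force: [-0.1, -0.1, -4.7]
grip_width: 0.0118
gripper_force: 30.0
```

Emit:
arm_command(
  deltas=[
    [[0,0,0.007,0,0,0,1],[0,0,0.007,0,0,0,1],[0,0,0.007,0,0,0,1],[0,0,0.0,0,0,0,1]],
  ],
)

```text
time_s: 11.8
tcp_pos: [0.5332, 0.2637, 0.1315]
tool_rot: [3.141, -0.0, 1.485]
force: [0.3, 0.9, -4.0]
grip_width: 0.0115
gripper_force: 30.0
```

Emit:
arm_command(
  deltas=[
    [[0,0,0.007,0,0,0,1],[0,0,0.007,0,0,0,1],[0,0,0,0,0,0,1]],
  ],
)

```text
time_s: 12.1
tcp_pos: [0.533, 0.2636, 0.1291]
tool_rot: [-3.141, 0.0, 1.485]
force: [-0.5, -0.6, -5.6]
grip_width: 0.0115
gripper_force: 30.0
```

Emit:
arm_command(
  deltas=[
    [[0,0,0.007,0,0,0,1],[0,0,0,0,0,0,1]],
  ],
)

```text
time_s: 12.3
tcp_pos: [0.5333, 0.2636, 0.1283]
tool_rot: [3.141, -0.0, 1.485]
force: [0.7, -0.6, -3.7]
grip_width: 0.0113
gripper_force: 30.0
```

Emit:
arm_command(
  deltas=[
    [[0,0,0.007,0,0,0,1],[0,0,0,0,0,0,1]],
  ],
)

```text
time_s: 12.5
tcp_pos: [0.5337, 0.2636, 0.128]
tool_rot: [3.14, -0.0, 1.485]
force: [-1.2, -1.9, 2.0]
grip_width: 0.0117
gripper_force: 30.0
```

Emit:
arm_command(
  deltas=[
    [[0,0,0.006,0,0,0,1],[0,0,0,0,0,0,1]],
  ],
)

```text
time_s: 12.7
tcp_pos: [0.5337, 0.2636, 0.1281]
tool_rot: [3.14, -0.0, 1.485]
force: [-3.5, -3.4, 9.3]
grip_width: 0.0114
gripper_force: 30.0
```

Emit:
arm_command(
  deltas=[
    [[0,0,-0.006,0,0,0,1],[0,0,0,0,0,0,0.5],[0,0,0,0,0,0,0],[0,0,0,0,0,0,-0.5],[0,0,0,0,0,0,-1],[0,0,0,0,0,0,-1],[0,0,0,0,0,0,-1],[0,0,0,0,0,0,-1]],
  ],
)

```text
time_s: 13.5
tcp_pos: [0.5331, 0.2637, 0.1271]
tool_rot: [-3.142, -0.0, 1.485]
force: [-0.4, 0.1, 0.9]
grip_width: 0.0655
gripper_force: 0.0
```

Emit:
arm_command(
  deltas=[
    [[0,0,-0.05,0,0,0,-1],[0,0,-0.15,0,0,0,-1],[0,0,-0.2,0,0,0,-1],[0,0,-0.2,0,0,0,-1],[0,0,-0.1,0,0,0,-1],[0,0,0,0,0,0,-1]],
  ],
)

```text
time_s: 14.1
tcp_pos: [0.5346, 0.2641, 0.2351]
tool_rot: [3.137, -0.002, 1.485]
force: [0.8, 0.1, 0.0]
grip_width: 0.088
gripper_force: 0.0
```

```bash
python3 -c "
from h import *; go(.445,.0055,.2,np.radians(74.3))
"
```

```text
t 14.1 tcp [0.5346 0.2641 0.2351] rot [ 3.1365e+00 -1.9000e-03  1.4853e+00] F [0.78 0.1  0.01] grip 0.088 0.0
shift [-1.769  -0.449   0.2287] turn [ 0.0031 -0.0015  0.12  ]
```

Emit:
arm_command(
  deltas=[
    [[-0.12,-0.03,0,0,0,0,-1],[-0.25,-0.064,0,0,0,0,-1],[-0.25,-0.064,0,0,0,0,-1],[-0.25,-0.064,0,0,0,0,-1],[-0.25,-0.064,0,0,0,0,-1],[-0.25,-0.064,0.02,0,0,0,-1],[-0.25,-0.064,0.04,0,0,0,-1],[-0.149,-0.035,0.04,0,0,0,-1]],
  ],
)

```text
time_s: 14.9
tcp_pos: [0.4415, 0.0033, 0.2153]
tool_rot: [-3.139, 0.0, 1.484]
force: [1.3, -0.0, -0.1]
grip_width: 0.0885
gripper_force: 0.0
```

Emit:
arm_command(
  deltas=[
    [[0,0,0.05,0,0,0.06,-1],[0,0,0.06,0,0,0.06,-1],[0,0,0,0,0,0,-1],[0,0,0,0,0,0,-1]],
  ],
)

```text
time_s: 15.3
tcp_pos: [0.4426, 0.0052, 0.1996]
tool_rot: [-3.139, 0.0, 1.299]
force: [0.7, 0.4, -0.5]
grip_width: 0.0882
gripper_force: 0.0
```

```bash
python3 -c "
from h import *; go(.445,.0055,.062,np.radians(74.3))
im,_=grab('side','side4'); t,_=grab('top','top4')
a=cv2.resize(im[170:350,200:380,::-1],(400,400),interpolation=2); b=cv2.resize(t[140:260,190:310,::-1],(400,400),interpolation=2)
cv2.imwrite('pics/c5.png',np.hstack([a,b]))
"
```

```text
t 15.3 tcp [0.4426 0.0052 0.1996] rot [-3.1394  0.      1.2992] F [ 0.67  0.4  -0.48] grip 0.0882 0.0
shift [0.0061 0.0168 0.9176] turn [-0.0014  0.      0.0016]
```

View pics/c5.png

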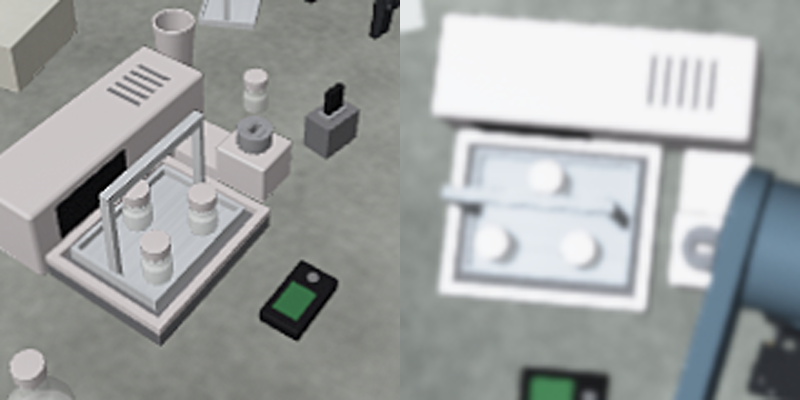

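The caddy sits flat inside the kerb with all three pots upright and an even gap all round. Next I'll grasp the key.

Emit:
arm_command(
  deltas=[
    [[0.006,0.017,0.1,0,0,0,-1],[0,0,0.15,0,0,0,-1],[0,0,0.15,0,0,0,-1],[0,0,0.15,0,0,0,-1],[0,0,0.15,0,0,0,-1],[0,0,0.12,0,0,0,-1],[0,0,0.07,0,0,0,-1],[0,0,0.028,0,0,0,-1]],
  ],
)

```text
time_s: 16.2
tcp_pos: [0.4456, 0.0055, 0.0622]
tool_rot: [-3.14, 0.0, 1.298]
force: [-0.1, 0.3, -0.3]
grip_width: 0.0881
gripper_force: 0.0
```

Emit:
arm_command(
  deltas=[
    [[0,0,0,0,0,0,-0.5],[0,0,0,0,0,0,0],[0,0,0,0,0,0,0.4],[0,0,0,0,0,0,0.6]],
  ],
)

```text
time_s: 16.6
tcp_pos: [0.4466, 0.0051, 0.0636]
tool_rot: [3.14, -0.0, 1.297]
force: [-0.8, 0.7, -0.9]
grip_width: 0.0583
gripper_force: 0.0
```

```bash
python3 -c "
from h import *; go(.445,.0055,.062,np.radians(74.3))"
```

```text
t 16.6 tcp [0.4466 0.0051 0.0636] rot [ 3.1401 -0.      1.2968] F [-0.82  0.73 -0.93] grip 0.0583 0.0
shift [-0.     -0.011   0.0108] turn [ 0.0009 -0.      0.    ]
```

Emit:
arm_command(
  deltas=[
    [[0,-0.003,0.008,0,0,0,0.6],[0,0,0,0,0,0,0.6],[0,0,0,0,0,0,0.7],[0,0,0,0,0,0,0.8],[0,0,0,0,0,0,0.9],[0,0,0,0,0,0,1],[0,0,0,0,0,0,1],[0,0,0,0,0,0,1]],
  ],
)

```text
time_s: 17.4
tcp_pos: [0.4456, 0.0053, 0.0617]
tool_rot: [-3.142, 0.0, 1.297]
force: [0.6, -0.5, -0.3]
grip_width: 0.0098
gripper_force: 30.0
```

Emit:
arm_command(
  deltas=[
    [[0,0,0,0,0,0,1],[0,0,0,0,0,0,1]],
  ],
)

```text
time_s: 17.6
tcp_pos: [0.4456, 0.0053, 0.0617]
tool_rot: [3.142, -0.0, 1.297]
force: [0.1, -0.7, -0.0]
grip_width: 0.0092
gripper_force: 30.0
```

```bash
python3 -c "
from h import *; go(.4995,.1135,.17,np.radians(80.8))"
```

```text
t 17.6 tcp [0.4456 0.0053 0.0617] rot [ 3.1416 -0.      1.2967] F [ 0.09 -0.73 -0.  ] grip 0.0092 29.99999371357262
shift [ 0.7917  0.1507 -0.7219] turn [ 0.     -0.     -0.0723]
```

Emit:
arm_command(
  deltas=[
    [[0,0,-0.04,0,0,0,1],[0,0,-0.08,0,0,0,1],[0,0,-0.12,0,0,0,1],[0,0,-0.14,0,0,0,1],[0,0,-0.14,0,0,0,1],[0,0,-0.12,0,0,0,1],[0,0,-0.08,0,0,0,1],[0.02,0.004,0,0,0,0,1]],
  ],
)

```text
time_s: 18.4
tcp_pos: [0.4483, 0.0077, 0.172]
tool_rot: [3.137, -0.0, 1.296]
force: [-0.2, 0.5, -1.3]
grip_width: 0.0097
gripper_force: 30.0
```

Emit:
arm_command(
  deltas=[
    [[0.08,0.015,0,0,0,0,1],[0.15,0.028,0,0,0,0,1],[0.16,0.03,0,0,0,0,1],[0.16,0.03,0,0,0,0,1],[0.14,0.027,0,0,0,0,1],[0.08,0.016,0,0,0,-0.036,1],[0,0,0,0,0,-0.036,1],[0,0,0,0,0,0,1]],
  ],
)

```text
time_s: 19.2
tcp_pos: [0.4986, 0.1145, 0.1682]
tool_rot: [-3.139, 0.0, 1.412]
force: [-0.6, 0.7, 0.0]
grip_width: 0.01
gripper_force: 30.0
```

```bash
python3 -c "
from h import *; go(.4995,.1135,.1,np.radians(80.8))
im,_=grab('side','side5'); t,_=grab('top','top5')
a=cv2.resize(im[180:260,270:350,::-1],(400,400),interpolation=2); b=cv2.resize(t[170:250,240:320,::-1],(400,400),interpolation=2)
cv2.imwrite('pics/c6.png',np.hstack([a,b]))
"
```

```text
t 19.2 tcp [0.4986 0.1145 0.1682] rot [-3.1388e+00  2.0000e-04  1.4115e+00] F [-0.58  0.66  0.01] grip 0.01 29.999346951954067
shift [-0.0056  0.0083  0.4543] turn [-0.0018  0.0001  0.0008]
```

View pics/c6.png

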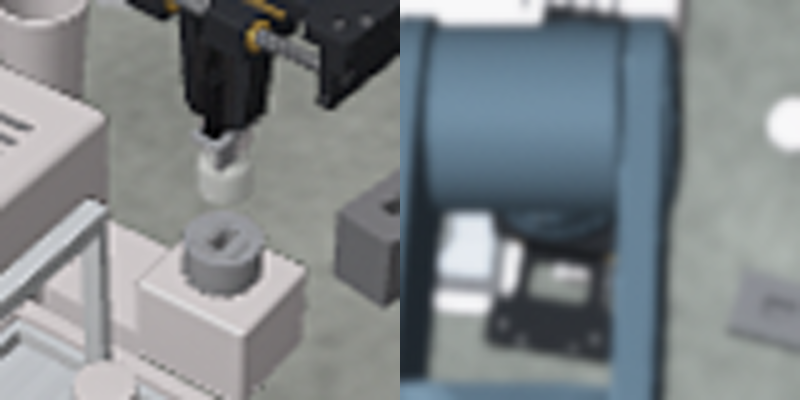

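The key hangs over the switch in the side crop, with its blade tip at about crop (222,165) and the slot at about (224,238). I'll compare these with the projections.

```bash
python3 -c "
from h import *
p=proj('side',[[.4995,.1135,.085],[.4986,.1145,.134],[.4995,.1135,.134]])
print(p.round(2), ((p-[270,180])*5).round(0))
im=np.load('side5.npz')['im'].astype(int).mean(2); P=cloud('side',np.load('side5.npz')['dp'])
m=(abs(P[...,0]-.497)<.03)&(abs(P[...,1]-.115)<.03)&(abs(P[...,2]-.083)<.006); uv=np.argwhere(m)[:,::-1]
e=cv2.fitEllipse(cv2.convexHull(uv.astype(np.int32))); print(m.sum(),'ell',e)
print('pred ell', proj('side',[.4995,.1135,.085]), [proj('side',[.4995+.022*np.cos(t),.1135+.022*np.sin(t),.085])[0].round(1).tolist() for t in(0,1.57,3.14,4.71)])
print('u',uv.min(0),uv.max(0))
print(im[206:217,306:324].astype(int))
print(im[222:236,305:326].astype(int))
"
```

```text
[[313.6  226.19]
 [314.02 212.28]
 [313.91 211.95]] [[218. 231.]
 [220. 161.]
 [220. 160.]]
164 ell ((314.4067077636719, 228.02145385742188), (13.19277572631836, 16.14493179321289), 93.0486831665039)
pred ell [[313.59744442 226.1941924 ]] [[306.4, 223.3], [309.4, 231.1], [320.9, 229.1], [317.7, 221.4]]
u [307 222] [322 234]
[[129 132 145 149  74   0   9   0  40  91  95  78  91 102 128 146 140 138]
 [131 133 136 153 150 107  27  28 114 159 117  87 109 115 124 142 138 138]
 [131 134 134 135 141 150 155 157 156 130  91 104 122 118 130 139 139 139]
 [133 137 138 134 136 154 141 148 120  86  82 104 122 121 138 138 138 138]
 [138 137 135 141 156 151 149 114  81  77  86 115 134 130 140 137 137 138]
 [137 136 132 149 181 168 164 117  84  77  82 114 139 131 135 134 136 137]
 [134 133 130 153 192 183 161 119  82  76 108 140 147 146 137 137 137 139]
 [133 132 134 157 193 192 167 111  91 139 170 170 167 148 129 138 138 139]
 [132 132 135 149 176 186 188 163 157 192 188 175 159 132 130 140 141 142]
 [132 134 133 146 167 171 176 175 178 180 168 152 137 126 129 140 140 142]
 [134 134 134 146 168 16
[... 598 characters left out ...]
0 143 147 149 128  95  72  76 113 152 156 149 141 156 157 152
  139 144 146]
 [193 177 143 151 149 144 141 119  81  98 149 157 152 137 139 159 146 116
  138 141 144]
 [205 174 122 153 153 151 149 140 141 148 157 151 137 141 157 157 123 135
  206 167 126]
 [200 152 112 131 148 156 154 152 154 155 149 136 141 159 160 131  76 140
  215 200 195]
 [198 148 113 124 130 137 147 155 157 158 159 155 150 141 110  92  65 139
  212 203 203]
 [199 148 113 124 130 128 128 128 127 125 124 119 114 105  91  82  67 138
  211 201 200]
 [197 144 111 122 128 129 127 125 123 118 113 109 104  97  91  80  78 150
  210 201 199]
 [205 195 151 120 126 127 128 125 123 119 114 109 103  97  86  75  94 167
  207 200 199]]
```

```bash
python3 -c "
from h import *
for n,zz in(('top',.151),('side',.147)):
    P=cloud(n,np.load(n+'4.npz')['dp']); x,y,z=P[...,0],P[...,1],P[...,2]
    m=(abs(x-.533)<.04)&(abs(y-.267)<.068)&(z>.139)&(z<.16); q=P[m]
    k=np.polyfit(q[:,1],q[:,0],1); print(n,m.sum(),'x at tcp y',np.polyval(k,.2636),k, q[:,2].mean())
    uv=np.argwhere(m)[:,::-1]; r=onplane(n,uv,zz); k=np.polyfit(r[:,1],r[:,0],1); print(np.polyval(k,.2636))
# tool corner prediction of blade bottom
c=np.radians(80.8); ex=np.array([np.cos(c),np.sin(c),0]); ey=np.array([-ex[1],ex[0],0])
b=np.array([.4986,.1145,.134]); print(proj('side',[b+sx*.007*ex+sy*.0025*ey for sx,sy in((1,1),(1,-1),(-1,-1),(-1,1))]).round(1))
"
```

```text
top 206 x at tcp y 0.533655436275646 [0.09035537 0.50983776] 0.15201090894975516
0.5337851477331407
side 366 x at tcp y 0.5299622148762021 [0.08676928 0.50708983] 0.14849939682263966
0.5311075799588515
[[313.1 214.1]
 [311.5 213.2]
 [315.  210.5]
 [316.5 211.3]]
```

The top camera agrees with the arm to 0.5 mm, so I'll use its switch position and lower the key slowly.

Emit:
arm_command(
  deltas=[
    [[-0.003,0.003,0.05,0,0,0,1],[0,0,0.08,0,0,0,1],[0,0,0.08,0,0,0,1],[0,0,0.06,0,0,0,1],[0,0,0.03,0,0,0,1],[0,0,0.0,0,0,0,1],[0,0,0,0,0,0,1]],
  ],
)

```text
time_s: 20.0
tcp_pos: [0.4999, 0.1128, 0.1248]
tool_rot: [3.141, -0.0, 1.41]
force: [0.0, 0.2, -0.8]
grip_width: 0.0096
gripper_force: 30.0
```

Emit:
arm_command(
  deltas=[
    [[0,0,0.015,0,0,0,1],[0,0,0.015,0,0,0,1],[0,0,0.015,0,0,0,1],[0,0,0,0,0,0,1]],
  ],
)

```text
time_s: 20.4
tcp_pos: [0.4995, 0.1128, 0.1177]
tool_rot: [-3.141, 0.0, 1.41]
force: [-0.2, -0.3, -1.0]
grip_width: 0.0099
gripper_force: 30.0
```

Emit:
arm_command(
  deltas=[
    [[0.007,-0.002,0.01,0,0,0,1],[0,0,0.012,0,0,0,1],[0,0,0.012,0,0,0,1],[0,0,0,0,0,0,1]],
  ],
)

```text
time_s: 20.8
tcp_pos: [0.4993, 0.1139, 0.1125]
tool_rot: [-3.141, 0.0, 1.41]
force: [-0.0, 0.8, -0.9]
grip_width: 0.0097
gripper_force: 30.0
```

Emit:
arm_command(
  deltas=[
    [[0,0,0.013,0,0,0,1],[0,0,0.013,0,0,0,1],[0,0,0,0,0,0,1]],
  ],
)

```text
time_s: 21.1
tcp_pos: [0.4993, 0.1138, 0.1086]
tool_rot: [-3.141, 0.0, 1.41]
force: [-0.7, -0.2, -0.2]
grip_width: 0.01
gripper_force: 30.0
```

It has gone in 10 mm without force. I'll continue.

Emit:
arm_command(
  deltas=[
    [[0,0,0.015,0,0,0,1],[0,0,0.015,0,0,0,1],[0,0,0.015,0,0,0,1],[0,0,0.012,0,0,0,1],[0,0,0,0,0,0,1]],
  ],
)

```text
time_s: 21.6
tcp_pos: [0.4993, 0.1138, 0.1001]
tool_rot: [-3.141, 0.0, 1.41]
force: [-1.4, 0.5, -0.0]
grip_width: 0.0096
gripper_force: 30.0
```

Emit:
arm_command(
  deltas=[
    [[0,0,0.01,0,0,0,1],[0,0,0.007,0,0,0,1],[0,0,0,0,0,0,1]],
  ],
)

```text
time_s: 21.9
tcp_pos: [0.4995, 0.1138, 0.0977]
tool_rot: [-3.141, 0.0, 1.41]
force: [0.1, 0.6, -0.2]
grip_width: 0.0098
gripper_force: 30.0
```

Emit:
arm_command(
  deltas=[
    [[0,0,0.006,0,0,0,1],[0,0,0,0,0,0,1]],
  ],
)

```text
time_s: 22.1
tcp_pos: [0.4995, 0.1139, 0.0969]
tool_rot: [-3.142, -0.0, 1.41]
force: [0.4, -0.6, -0.0]
grip_width: 0.0098
gripper_force: 30.0
```

Emit:
arm_command(
  deltas=[
    [[0,0,0.006,0,0,0,1],[0,0,0,0,0,0,1]],
  ],
)

```text
time_s: 22.3
tcp_pos: [0.4997, 0.1139, 0.0967]
tool_rot: [3.141, 0.0, 1.41]
force: [-2.2, -0.1, 6.1]
grip_width: 0.0098
gripper_force: 30.0
```

Emit:
arm_command(
  deltas=[
    [[0,0,0.006,0,0,0,1],[0,0,0,0,0,0,1]],
  ],
)

```text
time_s: 22.5
tcp_pos: [0.4998, 0.1139, 0.0966]
tool_rot: [3.141, 0.0, 1.41]
force: [-5.0, -0.3, 12.3]
grip_width: 0.0095
gripper_force: 30.0
```

The flange is seated (12 N of reaction). I'll ease off slightly and turn clockwise.

Emit:
arm_command(
  deltas=[
    [[0,0,-0.007,0,0,0.02,1],[0,0,0,0,0,0.04,1],[0,0,0,0,0,0.05,1],[0,0,0,0,0,0.05,1],[0,0,0,0,0,0.05,1],[0,0,0,0,0,0,1]],
  ],
)

```text
time_s: 23.1
tcp_pos: [0.4992, 0.1142, 0.0966]
tool_rot: [-3.141, -0.0, 1.078]
force: [-4.1, 1.3, 5.1]
grip_width: 0.0097
gripper_force: 30.0
```

```bash
python3 -c "
from h import *; go(.4993,.1139,.097,np.radians(20)); print(status.state()['ft_torque'])"
```

```text
t 23.1 tcp [0.4992 0.1142 0.0966] rot [-3.1407e+00 -1.0000e-04  1.0779e+00] F [-4.14  1.31  5.15] grip 0.0097 30.001525534316897
shift [-0.0016  0.0013 -0.0023] turn [-5.00e-04  2.00e-04  4.64e-01]
[0.17763371 0.50186348 0.02666446]
```

Emit:
arm_command(
  deltas=[
    [[0,0,0,0,0,0.04,1],[0,0,0,0,0,0.05,1],[0,0,0,0,0,0.05,1],[0,0,0,0,0,0.05,1],[0,0,0,0,0,0.05,1],[0,0,0,0,0,0.05,1],[0,0,0,0,0,0.04,1],[0,0,0,0,0,0,1]],
  ],
)

```text
time_s: 23.9
tcp_pos: [0.4994, 0.1142, 0.0967]
tool_rot: [-3.141, 0.0, 0.561]
force: [-3.8, 2.1, 6.2]
grip_width: 0.0098
gripper_force: 30.0
```

```bash
python3 -c "
from h import *; go(.4993,.1139,.097,np.radians(20)); print(status.state()['ft_torque'])"
```

```text
t 23.9 tcp [0.4994 0.1142 0.0967] rot [-3.141  0.     0.561] F [-3.85  2.12  6.23] grip 0.0098 30.001573241315782
shift [-0.0017  0.0013 -0.0022] turn [-4.000e-04  1.000e-04  1.349e-01]
[ 0.27280594  0.53347618 -0.03200857]
```

Now 32°. I'll take small steps and watch the torque about z.

Emit:
arm_command(
  deltas=[
    [[0,0,0,0,0,0.03,1],[0,0,0,0,0,0.03,1],[0,0,0,0,0,0.03,1],[0,0,0,0,0,0,1]],
  ],
)

```text
time_s: 24.3
tcp_pos: [0.4995, 0.1141, 0.0967]
tool_rot: [-3.141, -0.0, 0.42]
force: [-2.3, 1.4, 5.5]
grip_width: 0.0097
gripper_force: 30.0
```

```bash
python3 -c "
from h import *; go(.4993,.1139,.097,np.radians(12.3)); print(status.state()['ft_torque'])"
```

```text
t 24.3 tcp [0.4995 0.1141 0.0967] rot [-3.1412 -0.      0.4205] F [-2.3   1.42  5.52] grip 0.0097 30.001500081270933
shift [-0.0018  0.0009 -0.0021] turn [-0.0003  0.      0.131 ]
[0.21591134 0.49197561 0.01255798]
```

Emit:
arm_command(
  deltas=[
    [[0,0,0,0,0,0.03,1],[0,0,0,0,0,0.02,1],[0,0,0,0,0,0,1]],
  ],
)

```text
time_s: 24.6
tcp_pos: [0.4995, 0.1141, 0.0967]
tool_rot: [-3.141, 0.0, 0.342]
force: [-3.0, 1.1, 5.0]
grip_width: 0.0097
gripper_force: 30.0
```

```bash
python3 -c "
from h import *; go(.4993,.1139,.097,np.radians(12.3)); print(status.state()['ft_torque'])"
```

```text
t 24.6 tcp [0.4995 0.1141 0.0967] rot [-3.1412  0.      0.3424] F [-3.04  1.06  5.02] grip 0.0097 30.001151603646576
shift [-0.0018  0.0009 -0.0022] turn [-0.0002  0.      0.0813]
[ 0.16634171  0.47322282 -0.07230369]
```

Emit:
arm_command(
  deltas=[
    [[0,0,0,0,0,0.03,1],[0,0,0,0,0,0.02,1],[0,0,0,0,0,0,1]],
  ],
)

```text
time_s: 24.9
tcp_pos: [0.4995, 0.1141, 0.0967]
tool_rot: [-3.141, 0.0, 0.264]
force: [-2.1, 1.0, 4.4]
grip_width: 0.0095
gripper_force: 30.0
```

```bash
python3 -c "
from h import *; go(.4993,.1139,.097,np.radians(12.3)); print(status.state()['ft_torque'])"
```

```text
t 24.9 tcp [0.4995 0.1141 0.0967] rot [-3.1413  0.      0.2638] F [-2.11  0.97  4.43] grip 0.0095 30.0011442694813
shift [-0.0017  0.0007 -0.0023] turn [-0.0002  0.      0.0313]
[ 0.22213737  0.53907735 -0.0229521 ]
```

Emit:
arm_command(
  deltas=[
    [[0,0,0,0,0,0.03,1],[0,0,0,0,0,0.01,1],[0,0,0,0,0,0,1]],
  ],
)

```text
time_s: 25.2
tcp_pos: [0.4995, 0.114, 0.0966]
tool_rot: [-3.141, 0.0, 0.201]
force: [-3.0, 1.3, 4.9]
grip_width: 0.0097
gripper_force: 30.0
```

```bash
python3 -c "
from h import *; go(.4993,.1139,.097,np.radians(12.3)); print(status.state()['ft_torque'])"
```

```text
t 25.2 tcp [0.4995 0.114  0.0966] rot [-3.1414e+00  1.0000e-04  2.0140e-01] F [-3.    1.33  4.9 ] grip 0.0097 30.00097452197224
shift [-0.0016  0.0004 -0.0023] turn [-0.0002  0.     -0.0084]
[ 0.17230098  0.47139243 -0.00527079]
```

Emit:
arm_command(
  deltas=[
    [[0,0,0,0,0,0.03,1],[0,0,0,0,0,0,1]],
  ],
)

```text
time_s: 25.4
tcp_pos: [0.4995, 0.1141, 0.0967]
tool_rot: [-3.141, 0.0, 0.154]
force: [-3.1, 0.7, 5.6]
grip_width: 0.0101
gripper_force: 30.0
```

```bash
python3 -c "
from h import *; go(.4993,.1139,.097,np.radians(12.3)); print(status.state()['ft_torque'])"
```

```text
t 25.4 tcp [0.4995 0.1141 0.0967] rot [-3.1413  0.      0.1537] F [-3.11  0.73  5.58] grip 0.0101 30.001195329241455
shift [-0.0017  0.0008 -0.0022] turn [-0.0002  0.     -0.0388]
[0.20594945 0.46058404 0.10453481]
```

Emit:
arm_command(
  deltas=[
    [[0,0,0,0,0,0.03,1],[0,0,0,0,0,0,1]],
  ],
)

```text
time_s: 25.6
tcp_pos: [0.4996, 0.1141, 0.0967]
tool_rot: [-3.141, -0.0, 0.107]
force: [-2.6, 1.4, 5.4]
grip_width: 0.0099
gripper_force: 30.0
```

```bash
python3 -c "
from h import *; go(.4993,.1139,.097,np.radians(12.3)); print(status.state()['ft_torque'])
im,_=grab('side','side6')
a=cv2.resize(im[170:270,265:365,::-1],(500,500),interpolation=2)
cv2.imwrite('pics/c7.png',a)
"
```

```text
t 25.6 tcp [0.4996 0.1141 0.0967] rot [-3.1414e+00 -1.0000e-04  1.0720e-01] F [-2.59  1.39  5.41] grip 0.0099 30.00125829130411
shift [-0.002   0.001  -0.0023] turn [-0.0001 -0.0001 -0.0684]
[0.28617051 0.45407068 0.2118866 ]
```

View pics/c7.png

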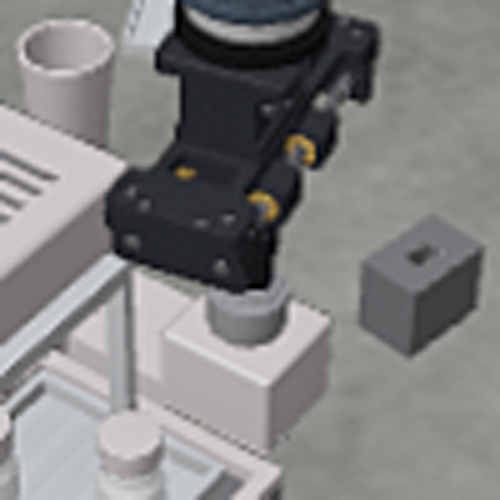

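The torque has climbed to 0.21 N m and the angle is past the predicted 12°, so the switch is at its stop. The picture shows the gripper over the turret, clear of the caddy arch at crop (115,270). I'll nudge a little more, relieve the load and release.

Emit:
arm_command(
  deltas=[
    [[0,0,0,0,0,0.02,1],[0,0,0,0,0,0,1],[0,0,0,0,0,0,1]],
  ],
)

```text
time_s: 25.95
tcp_pos: [0.4996, 0.1141, 0.0967]
tool_rot: [-3.142, -0.0, 0.077]
force: [-2.5, 1.1, 4.8]
grip_width: 0.01
gripper_force: 30.0
```

```bash
python3 -c "
from h import *; go(.4993,.1139,.097,np.radians(12.3)); print(status.state()['ft_torque'])"
```

```text
t 25.95 tcp [0.4996 0.1141 0.0967] rot [-3.1415e+00 -1.0000e-04  7.7300e-02] F [-2.51  1.08  4.84] grip 0.01 30.00104745849967
shift [-0.0021  0.0009 -0.0022] turn [-0.     -0.0001 -0.0874]
[0.18677569 0.45237371 0.35996321]
```

Emit:
arm_command(
  deltas=[
    [[0,0,0,0,0,-0.04,1],[0,0,0,0,0,-0.02,1],[0,0,0,0,0,0,1],[0,0,0,0,0,0,0.6],[0,0,0,0,0,0,0.4],[0,0,0,0,0,0,0.2],[0,0,0,0,0,0,0.2],[0,0,0,0,0,0,0.2]],
  ],
)

```text
time_s: 26.75
tcp_pos: [0.4995, 0.1138, 0.0961]
tool_rot: [3.142, 0.0, 0.169]
force: [0.5, -0.5, -0.8]
grip_width: 0.035
gripper_force: 0.0
```

Emit:
arm_command(
  deltas=[
    [[0,0,-0.04,0,0,0,0.2],[0,0,-0.08,0,0,0,0.2],[0,0,-0.15,0,0,0,0.2],[0,0,-0.2,0,0,0,0.2],[0,0,-0.2,0,0,0,0.2],[0,0,-0.15,0,0,0,0.2],[-0.2,0,0,0,0,0,0.2],[-0.2,0,0,0,0,0,0.2]],
  ],
)

```text
time_s: 27.55
tcp_pos: [0.4408, 0.1036, 0.2213]
tool_rot: [3.141, -0.003, 0.169]
force: [-0.1, -0.1, 0.3]
grip_width: 0.0353
gripper_force: 0.0
```

Emit:
arm_command(
  deltas=[
    [[-0.1,0.2,0,0,0,0,0.2],[-0.1,0.3,0,0,0,0,0.2],[-0.1,0.3,0,0,0,0,0.2],[0,0.3,0,0,0,0,0.2],[0,0.3,0,0,0,0,0.2],[0,0.2,0,0,0,0,0.2],[0,0.1,0,0,0,0,0.2],[0,0,0,0,0,0,0.2]],
  ],
)

```text
time_s: 28.35
tcp_pos: [0.4391, -0.1564, 0.2198]
tool_rot: [3.141, -0.001, 0.166]
force: [-0.8, -0.3, 1.0]
grip_width: 0.0354
gripper_force: 0.0
```

```bash
python3 -c "
from h import *; go(.5,.1,.2,1)
im,_=grab('side','side7'); t,dp=grab('top','top7')
a=cv2.resize(im[180:330,200:350,::-1],(400,400),interpolation=2); b=cv2.resize(t[150:250,200:300,::-1],(400,400),interpolation=2)
cv2.imwrite('pics/c8.png',np.hstack([a,b]))
P=cloud('top',dp); m=(abs(P[...,0]-.499)<.03)&(abs(P[...,1]-.114)<.03)&(P[...,2]>.11)&(P[...,2]<.14); q=P[m]; r=cv2.minAreaRect((q[:,:2]*1000).astype(np.float32)); print(m.sum(),q.mean(0),np.percentile(q[:,2],90),r)
"
```

```text
t 28.35 tcp [ 0.4391 -0.1564  0.2198] rot [ 3.1412e+00 -5.0000e-04  1.6640e-01] F [-0.84 -0.25  1.02] grip 0.0354 0.0
shift [ 0.6835 -1.6188  0.1318] turn [ 4.000e-04 -2.000e-04 -5.307e-01]
33 [0.49910077 0.11376308 0.12613646] 0.1301369301625984 ((499.5038146972656, 114.44271850585938), (27.05666732788086, 9.939950942993164), 11.392541885375977)
```

View pics/c8.png

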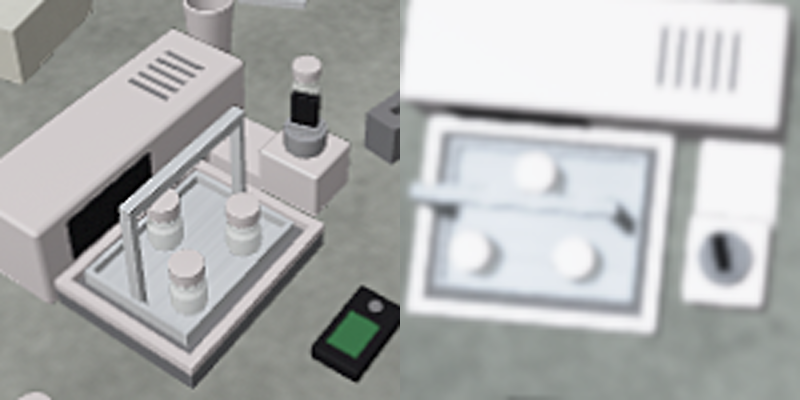

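The picture shows the caddy flat in the kerb with all three pots upright. The key is seated, with its top at about 0.126 m against 0.125 m expected. It has turned 1.29 rad from off, which is the 1.05 stop plus the 0.22 of play. I'm handing it in.

```bash
python3 -c "
from bench import order; print(order.sign_off())"
```

```text
the job is handed in; nothing more can be done
None
```

The job is handed in at about 28 s of the 72 s allowed: the caddy sits flat inside the kerb with all three pots upright, and the key is fully in the switch, turned clockwise to the stop and let go.

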